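# Seat the sample plate on its locating pins and swing the hold-down arm over it

### The job

The aluminium sample plate has been left riding crookedly on top of the two locating pins of its fixture. With the fingertips, push the plate sideways along its guide rails until its holes drop over both pins and it lies flat on the fixture; then push the red hold-down arm round until it points fully across the plate. Do not pick anything up, and leave the jar, the weight and the collar where they stand.

Things in the scene. Friction and masses are not known exactly. Their poses are not given: they have to be found in the camera images.
- fixture: Dark steel block fixed to the work surface: 154 mm along its x, 30 mm high, spanning -110 to +135 mm along its y. Origin on its underside, below the middle between the pins. Two grey guide rails along its long sides, 16 mm wide, 14 mm above its flat top (the deck), leave a channel 122 mm wide along y, open at both ends. White lines on the rails at y = +60 and -60 mm mark where the seated plate ends.
- seat (a point): Point on the deck, 30 mm above the work surface, midway between the two pins: the plate's origin lies here when it is seated. Axes as the fixture's. The fixed brass pins stand on the deck at x = +40 and -40 mm, y = 0: 10 mm in diameter, 6.5 mm high, tapered at the top.
- plate: Loose aluminium plate 120 (x) x 120 (y) x 12 mm, 0.35 to 0.6 kg, in the channel with 1 mm play each side, axes as the fixture's. Origin: centre of its underside. 13 mm through holes at x = +40 and -40, y = 0. A dark stub, 26 mm wide, 10 high, stands on it at y = +22. It starts 22 to 48 mm too far to +y, tilted 3 to 6 degrees on the pin tops, its +y edge down on the deck, its -y edge raised.
- plate_edge (a point): Middle of the lower side of the plate's +y end face (60 mm from its origin): the face to push, 12 mm high. Pushed slowly here towards the fixture's -y the plate slides (1 to 5 N) until its holes drop over the pins, which then stop it.
- latch (a joint): Angle of the red hold-down arm, a bar turning about a vertical pivot on a rail. 0 (open): points to the fixture's -y and 0.15 rad outwards, away from the plate; starts at 0 to 0.15. Grows counter-clockwise seen from above; 1.72, its stop: points along the fixture's +x, straight across the plate. Stays where it is left; pushing the knob takes about 1 N.
- latch_pivot (a point): Pivot of the hold-down arm on the rail on the fixture's -x side, at x = -69, y = -30 mm in the fixture's frame; this point is at the bar's underside, 45.5 mm above the work surface, 3.5 mm above the top of a seated plate. The bar is 10 mm wide, 6 mm thick. It cannot pass over an unseated plate.
- latch_knob (a point): Centre of the red upright round knob at the free end of the hold-down arm, 60 mm from the pivot; 12 mm in diameter, 22 mm high, from 51.5 to 73.5 mm above the work surface; this point is at 62.5 mm.
- jar: Small amber jar with a white cap, 40 mm in diameter, 65 mm high, origin at its underside. To be left alone.
- weight: Brass balance weight, 28 mm in diameter, 45 mm high, origin at its underside. To be left alone.
- collar: Steel collar (ring) lying flat, 44 mm in diameter, 16 mm high, origin at its underside. To be left alone.
There are look-alikes about, which are no part of the job. Of the things that look like the plate, the middle-sized one is meant.

How it is judged:
By the outcome, as a careful person would: the job done as asked, in the order asked, and still so for the second after the job is handed in, with the robot touching nothing.
It also fails if it takes over 48 s, if anything falls off the work surface, if the arm or the gripper's body presses on something with over 40 N, if the wrist force passes 120 N, or if a joint passes its speed limit or range.

### The arm

A 6-joint arm with a two-finger parallel gripper is mounted at the origin on the work surface. World frame = base frame: x ahead of the robot, y to its left, z up, the work surface at z = 0. Lengths are in mm, angles in rad, forces in N, time in s.
With the tool pointing down it reaches from about 350 to 775 mm from the base axis. Payload 7.3 kg.
Tool frame: the origin (TCP) lies at the very end of the fingers, on their centre line; the grasp point (between the pads) lies 19 mm behind it; z points along the fingers, y is the line along which they close (so a half turn about z gives the same grasp; the last joint's range is limited). The gripper opens to 92 mm and grips with 3 to 60 N. Pads are 19 mm wide; open, the fingers measure 130 mm over their backs; the gripper's body (75 mm by 190 mm) begins 47 mm behind the grasp point.
Start: joints at [-1.311, 0.342, 1.524, -0, 1.275, -0.146], TCP at [207.269, -482.374, 226.741] pointing down, gripper open.
Joint ranges: [-2.53, 2.53], [-0.77, 2.02], [0.04, 2.7], [-1, 4.14], [0.28, 2.66], [-3.11, 3.11]. Speed limits (rad/s): [2.57, 2.57, 3.14, 3.14, 3.14, 3.14].

### API

Orientations are given as [roll, pitch, yaw] about the fixed x, y, z axes, in that order (R = Rz(yaw) Ry(pitch) Rx(roll)).
In Python, from plant import bot gives the robot as it stands.
- The arm moves only by the tool send_rows, never from a script. Its argument "rows" is a list of rows, each an object of numbers: "x", "y", "z": the shift along the tool's x, y, z in units of 0.2 m (1.0 is 0.2 m); "ax", "ay", "az": the turn, a rotation vector about the tool's x, y, z in units of 60 degrees (1.0 is 60 degrees); "jaw": the opening, from -1 (shut) to 1 (fully open), so that 0 is half open. In form: [{"x": .., "y": .., "z": .., "ax": .., "ay": .., "az": .., "jaw": ..}, ...]. A call has exactly 10 rows; each row is the pose to reach, as a shift and turn from the pose commanded when the call began, along the tool's axes at that moment; what a row does not reach only later rows make up. A row lasts 1/8 s, in which the tool goes at most 62.5 mm and 10.7 degrees, less where a joint would pass 70% of its speed; a pose out of reach is approached as far as the arm can. A call with a number of a shift or a turn outside -1 to 1 is refused whole. A call with a gripper value outside its range is refused whole. The fingers move at their own pace and stop on an object; the grip force is fixed at half the most. Time passes only in rows, so rows that repeat a pose let the fingers close, or fill a call up. It gives the time, the measured TCP pose, the force, the opening and the grip force at its end, in the units of the state.
- bot.get_obs(): the state, without advancing time (a new reading comes with each control period).
- bot.capture(name): name is "side" or "top" or "wrist"; returns (picture, depth): 480x640x3 uint8, red, green, blue; 480x640 float32, mm along the optical axis (not along the pixel's ray), 0 where there is no reading.
- bot.camera_model(name): a dict with "vertical_fov" (degrees; the focal length in pixels is half the picture's height over the tangent of half this angle, whatever the lens; pixels are square), "cx", "cy" (the principal point, pixels), "R" (3x3) and "t" (3): a world point X has camera coordinates R X + t; the wrist camera has in their place "T_tool_cam" (4x4, takes a point from camera to tool coordinates, whose origin is the TCP and whose axes are the flange's). Camera axes: x right, y down, z forward; pixel columns grow to the right and rows downward; lengths in mm; the calibration is good to about 2 mm. The wrist camera is an equidistant fisheye: a pixel r from the principal point sees the ray r / f radians off the axis. A picture is of the moment at which its call begins: read the wrist's pose just before it. camera_model takes no time and is no camera call.
- bot.close_job(): hands the job in; it is judged then, once.
The state is a dict: "time": time; "joint_positions": joint angles; "dq": joint speeds; "tau": joint torques, N m; "tool_pos": TCP position; "tcp_rot": TCP orientation; "contact_force": force on the tool from outside, world axes, zero at the start; "moment": the same for the moment, N m; "grip_width": finger opening in mm; "finger_force": force on a finger pad.
Only numpy, scipy, OpenCV 4.12 (cv2) and the standard library are available. Lean on these libraries where they do the work, as an engineer would, in place of code of your own. Each camera call takes 0.05 s, during which the arm holds its last target. There are 200 camera calls.

## Working session

There is one attempt and no reset: what is moved stays moved. The work goes in short steps, Python scripts to look and compute and a tool call to move; the robot and the scene stay as the last step left them, time stands still between calls to the robot, and variables do not carry over. Pictures are saved under pics/ and viewed, at most 10 in all, crops included, and the job is handed in when it is done.

Besides the shell and the picture viewer there is one more tool, called after "Emit:" as name([rows], argument=value, ...), one row to a line, values as JSON. send_rows: Moves the arm, as the interface text tells. Its arguments: {"type":"object","properties":{"rows":{"type":"array","items":{"type":"object","properties":{"x":{"type":"number","minimum":-1,"maximum":1},"y":{"type":"number","minimum":-1,"maximum":1},"z":{"type":"number","minimum":-1,"maximum":1},"ax":{"type":"number","minimum":-1,"maximum":1},"ay":{"type":"number","minimum":-1,"maximum":1},"az":{"type":"number","minimum":-1,"maximum":1},"jaw":{"type":"number"}}}}},"required":["rows"]}

```bash
mkdir -p pics
python3 - <<'E'
from plant import bot
import cv2,numpy as np
o=bot.get_obs();print(o['time'],o['tool_pos'],o['tcp_rot'])
for n in('top','side'):
    p,d=bot.capture(n);cv2.imwrite(f'pics/{n}0.png',p[:,:,::-1]);np.save(f'pics/{n}0.npy',d)
    print(n,bot.camera_model(n))
E
```

```text
0.0 [ 207.15506336 -481.95473136  226.03335695] [-3.14003382e+00 -2.32724595e-04  4.05792432e-01]
top {'vertical_fov': 48.55130608811342, 'cx': 325.6658348546597, 'cy': 242.18859137214432, 'R': array([[ 0.02238996, -0.99972886,  0.00639428],
       [-0.99797367, -0.02273076, -0.05942958],
       [ 0.05955882, -0.0050507 , -0.99821202]]), 't': array([-30.95882872, 575.43122961, 860.32924025])}
side {'vertical_fov': 50.42915514972245, 'cx': 325.79226787162355, 'cy': 242.73433703364262, 'R': array([[ 0.87811572, -0.4781631 , -0.01651761],
       [-0.30997305, -0.54226898, -0.78093601],
       [ 0.3644578 ,  0.6908722 , -0.62439259]]), 't': array([-504.31622011,  216.06214134,  622.64573858])}
```

View pics/top0.png

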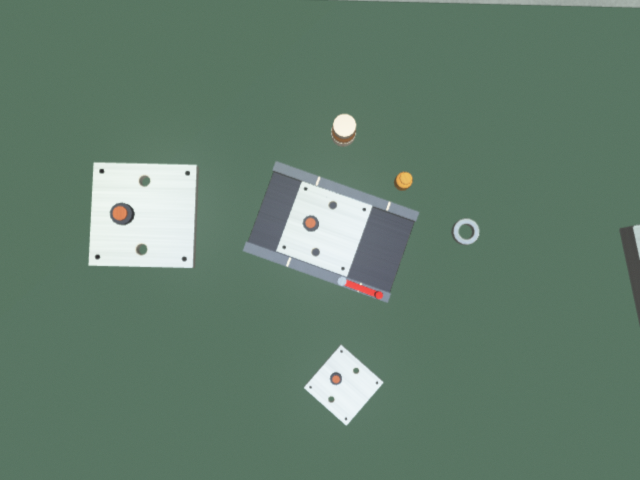

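View pics/side0.png

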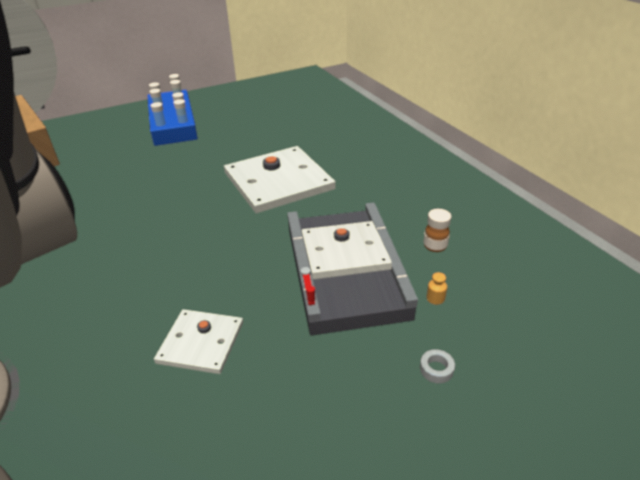

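The top view shows the fixture centred near (331,232), with its +y end to the left (stub at 311,223). The red latch runs from its pivot at (342,281) to the knob at (379,295). The jar (344,128) and weight (404,181) are on the far side, and the collar is at (466,231).

```bash
cat > h.py <<'E'
import numpy as np,cv2
from plant import bot
def cast(n,uv,z):
    c=bot.camera_model(n);f=240/np.tan(np.radians(c['vertical_fov']/2))
    uv=np.atleast_2d(uv).astype(float)
    r=np.c_[(uv[:,0]-c['cx'])/f,(uv[:,1]-c['cy'])/f,np.ones(len(uv))]@c['R']
    C=-c['R'].T@c['t'];return C+r*((z-C[2])/r[:,2])[:,None]
def redknob(p):
    h=cv2.cvtColor(p,cv2.COLOR_RGB2HSV)
    return ((h[...,0]<6)|(h[...,0]>174))&(h[...,1]>190)&(h[...,2]>110)
E
python3 - <<'E'
from h import *
p=cv2.imread('pics/top0.png')[:,:,::-1].copy();d=np.load('pics/top0.npy')
c=bot.camera_model('top');f=240/np.tan(np.radians(c['vertical_fov']/2))
v,u=np.mgrid[:480,:640];P=np.stack([(u-c['cx'])/f*d,(v-c['cy'])/f*d,d],-1)-c['t'];P=P@c['R']
roi=(u>235)&(u<430)&(v>150)&(v<310)
m=roi&(P[...,2]>22)&(d>0)
n,l,s,_=cv2.connectedComponentsWithStats(m.astype(np.uint8));k=1+np.argmax(s[1:,4]);m=l==k
print('rect pts',s[k], cv2.minAreaRect(P[m][:,:2].astype(np.float32)))
rr=cv2.minAreaRect(np.argwhere(m)[:,::-1].astype(np.float32));b=cv2.boxPoints(rr);print(b);print(cast('top',b,44))
w=roi&(p.min(-1)>150)
n,l,s,ce=cv2.connectedComponentsWithStats(w.astype(np.uint8))
for i in range(1,n):
    if s[i,4]>5:
        print('white',s[i],ce[i],cast('top',ce[i],44)[0])
        if s[i,4]>1000:
            b=cv2.boxPoints(cv2.minAreaRect(np.argwhere(l==i)[:,::-1].astype(np.float32)));print(cast('top',b,46), np.median(P[l==i],0))
r=redknob(p)&roi; q=np.argwhere(r)[:,::-1];print('red',len(q),q.min(0),q.max(0),cast('top',q[q[:,0]>q[:,0].max()-6].mean(0),73)[0])
for n_,pt,z in(('pivot',(342,281),55),('jar',(345,126),65),('weight',(404,180),45),('collar',(466,231),16)):print(n_,cast('top',pt,z)[0])
s_=cv2.imread('pics/side0.png')[:,:,::-1].copy();q=np.argwhere(redknob(s_))[:,::-1];q=q[(q[:,0]>295)&(q[:,0]<325)];print('side red',q.min(0),q.max(0))
cv2.imwrite('pics/c.png',cv2.hconcat([cv2.resize(p[150:310,235:430,::-1],(400,328),interpolation=2),cv2.resize(s_[200:332,270:430,::-1],(397,328),interpolation=2)]))
E
```

```text
rect pts [  243   162   176   141 14435] ((592.2630615234375, -25.48150634765625), (245.3636016845703, 154.3143310546875), 71.60968780517578)
[[242.2261  250.7333 ]
 [274.68033 160.25491]
 [419.42648 212.17471]
 [386.97226 302.6531 ]]
[[ 557.69984642  114.96985105   44.        ]
 [ 704.82660812   67.33253762   44.        ]
 [ 626.08485523 -167.27007055   44.        ]
 [ 480.37566198 -117.3736227    44.        ]]
white [ 276  176   97  110 5619] [324.49403809 228.85353266] [595.72458789 -15.46737071  44.        ]
[[542.35517739  67.20364113  46.        ]
 [688.73322636  20.24038263  46.        ]
 [650.27335927 -96.7139786   46.        ]
 [504.58507216 -48.62097763  46.        ]] [593.82055614 -16.58903164  47.55595174]
white [386 201   5  10  34] [387.94117647 205.76470588] [ 635.26332647 -116.52420244   44.        ]
white [359 283   4   2   6] [360.5 283.5] [509.78239711 -74.73805251  44.        ]Traceback (most recent call last):
  File "<stdin>", line 17, in <module>
    return umr_minimum(a, axis, None, out, keepdims, initial, where)
ValueError: zero-size array to reduction operation minimum which has no identity
```

Run:
```python
from h import *
p=cv2.imread('pics/top0.png')[:,:,::-1].copy();s_=cv2.imread('pics/side0.png')[:,:,::-1].copy()
print(p[294,375:384].tolist())
def red(p):
    p=p.astype(int);return (p[...,0]>110)&(p[...,1]<70)&(p[...,2]<70)
q=np.argwhere(red(p))[:,::-1];print('red',len(q),q.min(0),q.max(0))
O=np.array([588.3,-37.3]);a=-0.322;R=np.array([[np.cos(a),-np.sin(a)],[np.sin(a),np.cos(a)]])
def F(uv,z,n='top'):
    X=cast(n,uv,z)[0][:2];return X.round(1),((X-O)@R).round(1)
for n_,pt,z in(('knob',q[q[:,0]>q[:,0].max()-7].mean(0),73),('pivot',(342,281),52),('jar',(345,126),65),('weight',(404,180),45),('collar',(466,231),16),('stub',(311,223),52)):print(n_,pt,*F(pt,z))
for uv in((304,181),(372,206),(348,277),(277,250)):print('plate',F(uv,46))
q=np.argwhere(red(s_))[:,::-1];print('side red',q.min(0),q.max(0),F((311,290),73,'side'))
cv2.imwrite('pics/c.png',cv2.hconcat([cv2.resize(p[150:310,235:430,::-1],(400,328),interpolation=2),cv2.resize(s_[200:332,270:430,::-1],(397,328),interpolation=2)]))
```

```text
[[162, 55, 51], [228, 74, 67], [239, 79, 72], [240, 80, 73], [239, 80, 73], [238, 76, 70], [235, 78, 73], [203, 98, 101], [154, 138, 150]]
red 12 [374 292] [377 296]
knob [375.         293.41666667] [495.6 -95.2] [-69.6 -84.3]
pivot (342, 281) [513.2 -44.9] [-68.8 -31. ]
jar (345, 126) [757.7 -44.1] [162.8  47.1]
weight (404, 180) [ 677.4 -141.6] [117.6 -70.7]
collar (466, 231) [ 599.9 -249.9] [  78.3 -198. ]
stub (311, 223) [603.9   6.2] [ 1.  46.2]
plate (array([671.9,  19.2]), array([61.4, 80. ]))
plate (array([634. , -90.7]), array([ 60.3, -36.2]))
plate (array([519.7, -54.5]), array([-59.6, -38.1]))
plate (array([560. ,  59.4]), array([-57.4,  82.8]))
side red [304 275] [314 304] (array([ 495. , -106.6]), array([-66.5, -95.3]))
```

View pics/c.png

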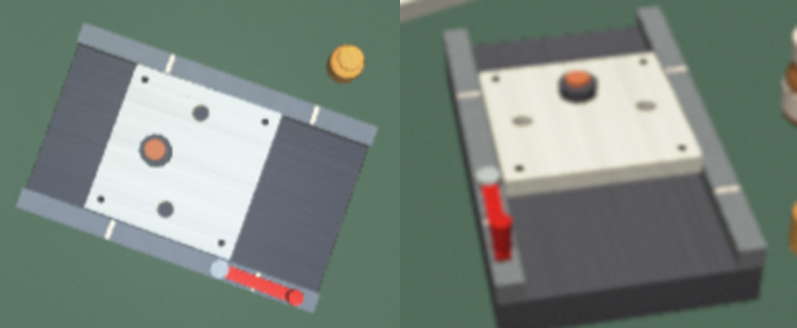

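The crop confirms the layout: the plate's +y edge is about 83 mm along fixture y, and the bar is open (angle about 0.1). I'm moving to above the channel's +y end with the jaw shut.

Emit:
send_rows([
  {"x":0.05,"y":-0.029,"jaw":-1},
  {"x":0.15,"y":-0.086,"jaw":-1},
  {"x":0.27,"y":-0.155,"jaw":-1},
  {"x":0.39,"y":-0.224,"jaw":-1},
  {"x":0.51,"y":-0.293,"jaw":-1},
  {"x":0.63,"y":-0.362,"jaw":-1},
  {"x":0.75,"y":-0.43,"jaw":-1},
  {"x":0.85,"y":-0.488,"jaw":-1},
  {"x":0.93,"y":-0.534,"jaw":-1},
  {"x":1.0,"y":-0.574,"jaw":-1},
])

```text
schema error: expected keys x, y, z, ax, ay, az, jaw
```

Emit:
send_rows([
  {"x":0.1,"y":-0.057,"jaw":-1},
  {"x":0.2,"y":-0.115,"jaw":-1},
  {"x":0.3,"y":-0.172,"jaw":-1},
  {"x":0.4,"y":-0.23,"jaw":-1},
  {"x":0.5,"y":-0.287,"jaw":-1},
  {"x":0.6,"y":-0.344,"jaw":-1},
  {"x":0.7,"y":-0.402,"jaw":-1},
  {"x":0.8,"y":-0.459,"jaw":-1},
  {"x":0.9,"y":-0.517,"jaw":-1},
  {"x":1.0,"y":-0.574,"jaw":-1},
])

```text
schema error: expected keys x, y, z, ax, ay, az, jaw
```

Emit:
send_rows([
  {"x":0.12,"y":-0.069,"az":-0.1,"jaw":-1},
  {"x":0.24,"y":-0.137,"az":-0.2,"jaw":-1},
  {"x":0.36,"y":-0.206,"az":-0.3,"jaw":-1},
  {"x":0.48,"y":-0.275,"az":-0.4,"jaw":-1},
  {"x":0.6,"y":-0.343,"az":-0.5,"jaw":-1},
  {"x":0.72,"y":-0.412,"az":-0.6,"jaw":-1},
  {"x":0.84,"y":-0.48,"az":-0.7,"jaw":-1},
  {"x":0.94,"y":-0.538,"az":-0.78,"jaw":-1},
  {"x":1.0,"y":-0.572,"az":-0.805,"jaw":-1},
  {"x":1.0,"y":-0.572,"az":-0.805,"jaw":-1},
])

```text
schema error: expected keys x, y, z, ax, ay, az, jaw
```

Emit:
send_rows([
  {"x":0.05,"y":-0.029,"z":0,"ax":0,"ay":0,"az":0,"jaw":-1},
  {"x":0.15,"y":-0.086,"z":0,"ax":0,"ay":0,"az":0,"jaw":-1},
  {"x":0.27,"y":-0.155,"z":0,"ax":0,"ay":0,"az":0,"jaw":-1},
  {"x":0.39,"y":-0.224,"z":0,"ax":0,"ay":0,"az":0,"jaw":-1},
  {"x":0.51,"y":-0.293,"z":0,"ax":0,"ay":0,"az":0,"jaw":-1},
  {"x":0.63,"y":-0.362,"z":0,"ax":0,"ay":0,"az":0,"jaw":-1},
  {"x":0.75,"y":-0.43,"z":0,"ax":0,"ay":0,"az":0,"jaw":-1},
  {"x":0.85,"y":-0.488,"z":0,"ax":0,"ay":0,"az":0,"jaw":-1},
  {"x":0.93,"y":-0.534,"z":0,"ax":0,"ay":0,"az":0,"jaw":-1},
  {"x":1.0,"y":-0.574,"z":0,"ax":0,"ay":0,"az":0,"jaw":-1},
])

```text
time: 1.35
tool_pos: [346.4, -296.0, 226.9]
tcp_rot: [-3.142, -0.0, 0.407]
contact_force: [0.5, -0.8, 0.1]
grip_width: 1.1
finger_force: 0.0
```

Emit:
send_rows([
  {"x":0.1,"y":-0.057,"z":0,"ax":0,"ay":0,"az":0,"jaw":-1},
  {"x":0.2,"y":-0.115,"z":0,"ax":0,"ay":0,"az":0,"jaw":-1},
  {"x":0.3,"y":-0.172,"z":0,"ax":0,"ay":0,"az":0,"jaw":-1},
  {"x":0.4,"y":-0.23,"z":0,"ax":0,"ay":0,"az":0,"jaw":-1},
  {"x":0.5,"y":-0.287,"z":0,"ax":0,"ay":0,"az":0,"jaw":-1},
  {"x":0.6,"y":-0.344,"z":0,"ax":0,"ay":0,"az":0,"jaw":-1},
  {"x":0.7,"y":-0.402,"z":0,"ax":0,"ay":0,"az":0,"jaw":-1},
  {"x":0.8,"y":-0.459,"z":0,"ax":0,"ay":0,"az":0,"jaw":-1},
  {"x":0.9,"y":-0.517,"z":0,"ax":0,"ay":0,"az":0,"jaw":-1},
  {"x":1.0,"y":-0.574,"z":0,"ax":0,"ay":0,"az":0,"jaw":-1},
])

```text
time: 2.6
tool_pos: [484.4, -112.0, 226.7]
tcp_rot: [-3.142, 0.0, 0.406]
contact_force: [-0.3, -0.8, 0.4]
grip_width: 0.4
finger_force: 0.0
```

Emit:
send_rows([
  {"x":0.12,"y":-0.069,"z":0,"ax":0,"ay":0,"az":-0.1,"jaw":-1},
  {"x":0.24,"y":-0.137,"z":0,"ax":0,"ay":0,"az":-0.2,"jaw":-1},
  {"x":0.36,"y":-0.206,"z":0,"ax":0,"ay":0,"az":-0.3,"jaw":-1},
  {"x":0.48,"y":-0.275,"z":0,"ax":0,"ay":0,"az":-0.4,"jaw":-1},
  {"x":0.6,"y":-0.343,"z":0,"ax":0,"ay":0,"az":-0.5,"jaw":-1},
  {"x":0.72,"y":-0.412,"z":0,"ax":0,"ay":0,"az":-0.6,"jaw":-1},
  {"x":0.84,"y":-0.48,"z":0,"ax":0,"ay":0,"az":-0.7,"jaw":-1},
  {"x":0.94,"y":-0.538,"z":0,"ax":0,"ay":0,"az":-0.78,"jaw":-1},
  {"x":1.0,"y":-0.572,"z":0,"ax":0,"ay":0,"az":-0.805,"jaw":-1},
  {"x":1.0,"y":-0.572,"z":0,"ax":0,"ay":0,"az":-0.805,"jaw":-1},
])

```text
time: 3.85
tool_pos: [622.7, 71.5, 226.4]
tcp_rot: [-3.141, 0.0, 1.249]
contact_force: [-0.1, 0.2, 0.3]
grip_width: 0.2
finger_force: 0.0
```

Emit:
send_rows([
  {"x":0,"y":0.01,"z":0.1,"ax":0,"ay":0,"az":0,"jaw":-1},
  {"x":0,"y":0.01,"z":0.25,"ax":0,"ay":0,"az":0,"jaw":-1},
  {"x":0,"y":0.01,"z":0.4,"ax":0,"ay":0,"az":0,"jaw":-1},
  {"x":0,"y":0.01,"z":0.55,"ax":0,"ay":0,"az":0,"jaw":-1},
  {"x":0,"y":0.01,"z":0.68,"ax":0,"ay":0,"az":0,"jaw":-1},
  {"x":0,"y":0.01,"z":0.79,"ax":0,"ay":0,"az":0,"jaw":-1},
  {"x":0,"y":0.01,"z":0.87,"ax":0,"ay":0,"az":0,"jaw":-1},
  {"x":0,"y":0.01,"z":0.92,"ax":0,"ay":0,"az":0,"jaw":-1},
  {"x":0,"y":0.01,"z":0.945,"ax":0,"ay":0,"az":0,"jaw":-1},
  {"x":0,"y":0.01,"z":0.955,"ax":0,"ay":0,"az":0,"jaw":-1},
])

```text
time: 5.1
tool_pos: [624.9, 69.8, 36.0]
tcp_rot: [3.141, -0.0, 1.249]
contact_force: [-0.0, 0.4, 0.0]
grip_width: 0.3
finger_force: 0.0
```

Run:
```python
from h import *
for n in('side',):
    p,d=bot.capture(n);cv2.imwrite('pics/s1.png',cv2.resize(p[170:350,240:480,::-1],(800,600),interpolation=2))
```

```text
(no output)
```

View pics/s1.png

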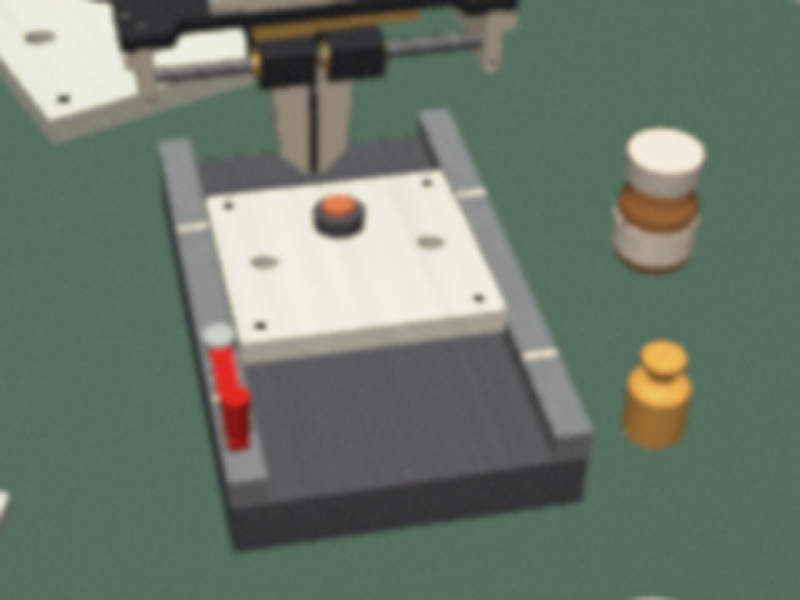

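Fingertips are down in the channel behind the plate's +y face at (315,170), centred. I'll push slowly towards -y.

Emit:
send_rows([
  {"x":-0.025,"y":0,"z":0,"ax":0,"ay":0,"az":0,"jaw":-1},
  {"x":-0.05,"y":0,"z":0,"ax":0,"ay":0,"az":0,"jaw":-1},
  {"x":-0.07,"y":0,"z":0,"ax":0,"ay":0,"az":0,"jaw":-1},
  {"x":-0.085,"y":0,"z":0,"ax":0,"ay":0,"az":0,"jaw":-1},
  {"x":-0.1,"y":0,"z":0,"ax":0,"ay":0,"az":0,"jaw":-1},
  {"x":-0.11,"y":0,"z":0,"ax":0,"ay":0,"az":0,"jaw":-1},
  {"x":-0.12,"y":0,"z":0,"ax":0,"ay":0,"az":0,"jaw":-1},
  {"x":-0.13,"y":0,"z":0,"ax":0,"ay":0,"az":0,"jaw":-1},
  {"x":-0.14,"y":0,"z":0,"ax":0,"ay":0,"az":0,"jaw":-1},
  {"x":-0.15,"y":0,"z":0,"ax":0,"ay":0,"az":0,"jaw":-1},
])

```text
time: 6.4
tool_pos: [615.2, 41.5, 35.8]
tcp_rot: [3.141, -0.0, 1.249]
contact_force: [0.5, 3.9, 0.5]
grip_width: 0.6
finger_force: 1.9
```

Emit:
send_rows([
  {"x":-0.007,"y":0,"z":0,"ax":0,"ay":0,"az":0,"jaw":-1},
  {"x":-0.014,"y":0,"z":0,"ax":0,"ay":0,"az":0,"jaw":-1},
  {"x":-0.021,"y":0,"z":0,"ax":0,"ay":0,"az":0,"jaw":-1},
  {"x":-0.028,"y":0,"z":0,"ax":0,"ay":0,"az":0,"jaw":-1},
  {"x":-0.035,"y":0,"z":0,"ax":0,"ay":0,"az":0,"jaw":-1},
  {"x":-0.042,"y":0,"z":0,"ax":0,"ay":0,"az":0,"jaw":-1},
  {"x":-0.048,"y":0,"z":0,"ax":0,"ay":0,"az":0,"jaw":-1},
  {"x":-0.054,"y":0,"z":0,"ax":0,"ay":0,"az":0,"jaw":-1},
  {"x":-0.06,"y":0,"z":0,"ax":0,"ay":0,"az":0,"jaw":-1},
  {"x":-0.06,"y":0,"z":0,"ax":0,"ay":0,"az":0,"jaw":-1},
])

```text
time: 7.65
tool_pos: [611.2, 29.8, 35.6]
tcp_rot: [-3.141, 0.0, 1.249]
contact_force: [0.7, -1.2, 0.4]
grip_width: 0.3
finger_force: 0.0
```

Run:
```python
from h import *
p,d=bot.capture('side');cv2.imwrite('pics/s2.png',cv2.resize(p[170:350,240:480,::-1],(800,600),interpolation=2))
o=bot.get_obs();print(o['contact_force'])
```

```text
[ 0.24930831 -0.38303651  0.40591794]
```

View pics/s2.png

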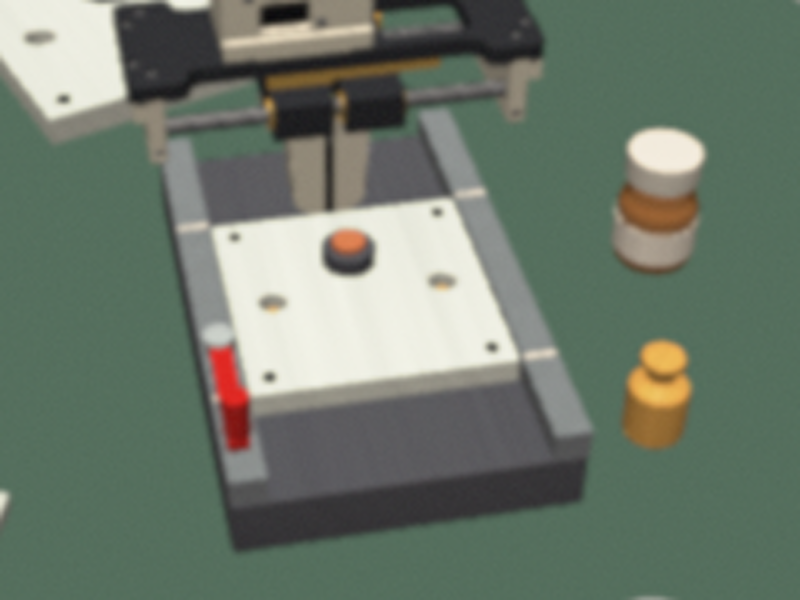

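Brass shows in both holes at (273,303) and (442,282), and the plate's -y end is near the white lines. I'll push a few mm more to see whether the pins stop it.

Emit:
send_rows([
  {"x":-0.003,"y":0,"z":0,"ax":0,"ay":0,"az":0,"jaw":-1},
  {"x":-0.006,"y":0,"z":0,"ax":0,"ay":0,"az":0,"jaw":-1},
  {"x":-0.009,"y":0,"z":0,"ax":0,"ay":0,"az":0,"jaw":-1},
  {"x":-0.012,"y":0,"z":0,"ax":0,"ay":0,"az":0,"jaw":-1},
  {"x":-0.014,"y":0,"z":0,"ax":0,"ay":0,"az":0,"jaw":-1},
  {"x":-0.016,"y":0,"z":0,"ax":0,"ay":0,"az":0,"jaw":-1},
  {"x":-0.018,"y":0,"z":0,"ax":0,"ay":0,"az":0,"jaw":-1},
  {"x":-0.018,"y":0,"z":0,"ax":0,"ay":0,"az":0,"jaw":-1},
  {"x":-0.018,"y":0,"z":0,"ax":0,"ay":0,"az":0,"jaw":-1},
  {"x":-0.018,"y":0,"z":0,"ax":0,"ay":0,"az":0,"jaw":-1},
])

```text
time: 8.95
tool_pos: [610.4, 27.3, 35.7]
tcp_rot: [3.141, -0.001, 1.249]
contact_force: [1.6, 5.4, -1.5]
grip_width: 0.8
finger_force: 2.9
```

Emit:
send_rows([
  {"x":-0.003,"y":0,"z":0,"ax":0,"ay":0,"az":0,"jaw":-1},
  {"x":-0.006,"y":0,"z":0,"ax":0,"ay":0,"az":0,"jaw":-1},
  {"x":-0.009,"y":0,"z":0,"ax":0,"ay":0,"az":0,"jaw":-1},
  {"x":-0.012,"y":0,"z":0,"ax":0,"ay":0,"az":0,"jaw":-1},
  {"x":-0.014,"y":0,"z":0,"ax":0,"ay":0,"az":0,"jaw":-1},
  {"x":-0.014,"y":0,"z":0,"ax":0,"ay":0,"az":0,"jaw":-1},
  {"x":-0.014,"y":0,"z":0,"ax":0,"ay":0,"az":0,"jaw":-1},
  {"x":-0.014,"y":0,"z":0,"ax":0,"ay":0,"az":0,"jaw":-1},
  {"x":-0.014,"y":0,"z":0,"ax":0,"ay":0,"az":0,"jaw":-1},
  {"x":-0.014,"y":0,"z":0,"ax":0,"ay":0,"az":0,"jaw":-1},
])

```text
time: 10.2
tool_pos: [610.3, 27.0, 35.8]
tcp_rot: [3.14, -0.004, 1.249]
contact_force: [4.6, 15.6, -2.5]
grip_width: 0.8
finger_force: 7.7
```

Run:
```python
from h import *
p,d=bot.capture('side');cv2.imwrite('pics/s3.png',cv2.resize(p[200:320,280:440,::-1],(800,600),interpolation=2))
c=bot.camera_model('side');f=240/np.tan(np.radians(c['vertical_fov']/2))
v,u=np.mgrid[:480,:640];P=np.stack([(u-c['cx'])/f*d,(v-c['cy'])/f*d,d],-1)-c['t'];P=P@c['R']
O=np.array([588.3,-37.3]);a=-0.322;R=np.array([[np.cos(a),-np.sin(a)],[np.sin(a),np.cos(a)]])
F=(P[...,:2]-O)@R
m=(p.min(-1)>130)&(d>0)&(abs(F[...,0])<50)&(F[...,1]>-52)&(F[...,1]<52)
A=np.c_[F[m],np.ones(m.sum())];print('plate plane',np.linalg.lstsq(A,P[m][:,2],rcond=None)[0],np.median(P[m][:,2]))
dk=(p.max(-1)<100)&(d>0)&(abs(F[...,0])<50)&(F[...,1]<-70)&(F[...,1]>-105);print('deck',np.median(P[dk][:,2]))
print(bot.get_obs()['contact_force'])
```

```text
plate plane [-0.21639951  1.49913912 88.3753834 ] 41.644611547553964
deck 29.33486750402775
[ 5.20226287 14.69614333 -2.34000118]
```

View pics/s3.png

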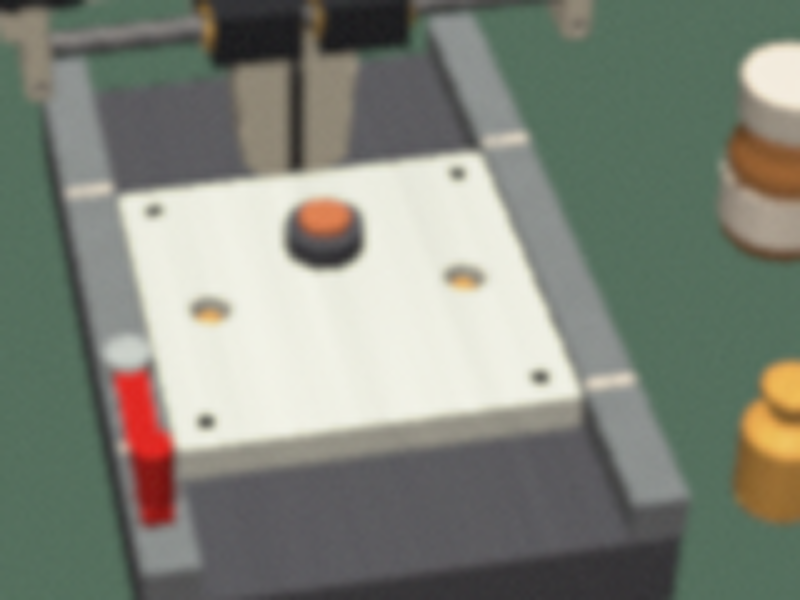

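The plate now lies flat: its top is 12.3 mm above the deck, its ends are at the white lines, and the pins block it at 15 N. Next I back off, lift, and go over to the latch.

Emit:
send_rows([
  {"x":0.02,"y":0,"z":0,"ax":0,"ay":0,"az":0,"jaw":-1},
  {"x":0.05,"y":0,"z":0,"ax":0,"ay":0,"az":0,"jaw":-1},
  {"x":0.08,"y":0,"z":-0.05,"ax":0,"ay":0,"az":0,"jaw":-1},
  {"x":0.08,"y":0,"z":-0.15,"ax":0,"ay":0,"az":0,"jaw":-1},
  {"x":0.08,"y":0,"z":-0.27,"ax":0,"ay":0,"az":0,"jaw":-1},
  {"x":0.08,"y":0,"z":-0.39,"ax":0,"ay":0,"az":0,"jaw":-1},
  {"x":0.08,"y":0,"z":-0.47,"ax":0,"ay":0,"az":0,"jaw":-1},
  {"x":0.03,"y":-0.05,"z":-0.5,"ax":0,"ay":0,"az":0.08,"jaw":-1},
  {"x":-0.05,"y":-0.1,"z":-0.5,"ax":0,"ay":0,"az":0.17,"jaw":-1},
  {"x":-0.1,"y":-0.12,"z":-0.5,"ax":0,"ay":0,"az":0.2,"jaw":-1},
])

```text
time: 11.5
tool_pos: [579.6, 12.2, 136.0]
tcp_rot: [-3.142, 0.0, 1.038]
contact_force: [-0.6, 0.3, -0.1]
grip_width: 0.3
finger_force: 0.0
```

Emit:
send_rows([
  {"x":-0.08,"y":-0.02,"z":0,"ax":0,"ay":0,"az":0.06,"jaw":-1},
  {"x":-0.18,"y":-0.045,"z":0,"ax":0,"ay":0,"az":0.13,"jaw":-1},
  {"x":-0.3,"y":-0.075,"z":0,"ax":0,"ay":0,"az":0.2,"jaw":-1},
  {"x":-0.42,"y":-0.105,"z":0,"ax":0,"ay":0,"az":0.28,"jaw":-1},
  {"x":-0.54,"y":-0.135,"z":0,"ax":0,"ay":0,"az":0.36,"jaw":-1},
  {"x":-0.66,"y":-0.165,"z":0,"ax":0,"ay":0,"az":0.44,"jaw":-1},
  {"x":-0.76,"y":-0.19,"z":0,"ax":0,"ay":0,"az":0.5,"jaw":-1},
  {"x":-0.81,"y":-0.2,"z":0,"ax":0,"ay":0,"az":0.54,"jaw":-1},
  {"x":-0.83,"y":-0.2,"z":0,"ax":0,"ay":0,"az":0.55,"jaw":-1},
  {"x":-0.83,"y":-0.2,"z":0,"ax":0,"ay":0,"az":0.55,"jaw":-1},
])

```text
time: 12.75
tool_pos: [462.0, -110.2, 135.7]
tcp_rot: [3.141, -0.0, 0.464]
contact_force: [0.0, 0.0, -0.2]
grip_width: 0.4
finger_force: 0.0
```

Emit:
send_rows([
  {"x":0,"y":0,"z":0.06,"ax":0,"ay":0,"az":0,"jaw":-1},
  {"x":0,"y":0,"z":0.14,"ax":0,"ay":0,"az":0,"jaw":-1},
  {"x":0,"y":0,"z":0.22,"ax":0,"ay":0,"az":0,"jaw":-1},
  {"x":0,"y":0,"z":0.28,"ax":0,"ay":0,"az":0,"jaw":-1},
  {"x":0,"y":0,"z":0.33,"ax":0,"ay":0,"az":0,"jaw":-1},
  {"x":0,"y":0,"z":0.36,"ax":0,"ay":0,"az":0,"jaw":-1},
  {"x":0,"y":0,"z":0.375,"ax":0,"ay":0,"az":0,"jaw":-1},
  {"x":0,"y":0,"z":0.38,"ax":0,"ay":0,"az":0,"jaw":-1},
  {"x":0,"y":0,"z":0.38,"ax":0,"ay":0,"az":0,"jaw":-1},
  {"x":0,"y":0,"z":0.38,"ax":0,"ay":0,"az":0,"jaw":-1},
])

```text
time: 14.0
tool_pos: [461.8, -110.3, 60.0]
tcp_rot: [3.141, -0.0, 0.463]
contact_force: [-0.2, -0.9, -0.4]
grip_width: 0.6
finger_force: 0.0
```

Run:
```python
from h import *
p,d=bot.capture('side');cv2.imwrite('pics/s4.png',cv2.resize(p[200:350,240:440,::-1],(800,600),interpolation=2))
p,d=bot.capture('top');cv2.imwrite('pics/t4.png',p[:,:,::-1])
# path in tool frame (yaw .4636) from current pose
o=bot.get_obs();O=np.array([588.3,-37.3]);a=-0.322;R=np.array([[np.cos(a),-np.sin(a)],[np.sin(a),np.cos(a)]])
w=o['tcp_rot'][2];ex=np.array([np.cos(w),np.sin(w)]);ey=np.array([np.sin(w),-np.cos(w)])
n=R.T@ex;print(o['tool_pos'],w,n)
for ph in np.arange(-0.15,1.6,.1):
    k=np.array([-69+60*np.sin(ph),-30-60*np.cos(ph)])-15.5*n
    D=O+R@k-o['tool_pos'][:2];print(round(ph,2),(D@ex/200).round(3),(D@ey/200).round(3))
```

```text
[ 461.75732491 -110.29140103   59.92650622] 0.46338580024243115 [0.70711552 0.70709804]
-0.15 0.06 -0.003
-0.05 0.079 0.02
0.05 0.1 0.041
0.15 0.124 0.06
0.25 0.149 0.076
0.35 0.175 0.09
0.45 0.203 0.102
0.55 0.232 0.11
0.65 0.261 0.116
0.75 0.291 0.118
0.85 0.321 0.118
0.95 0.351 0.114
1.05 0.38 0.108
1.15 0.409 0.099
1.25 0.436 0.087
1.35 0.462 0.072
1.45 0.487 0.055
1.55 0.509 0.035
```

View pics/s4.png

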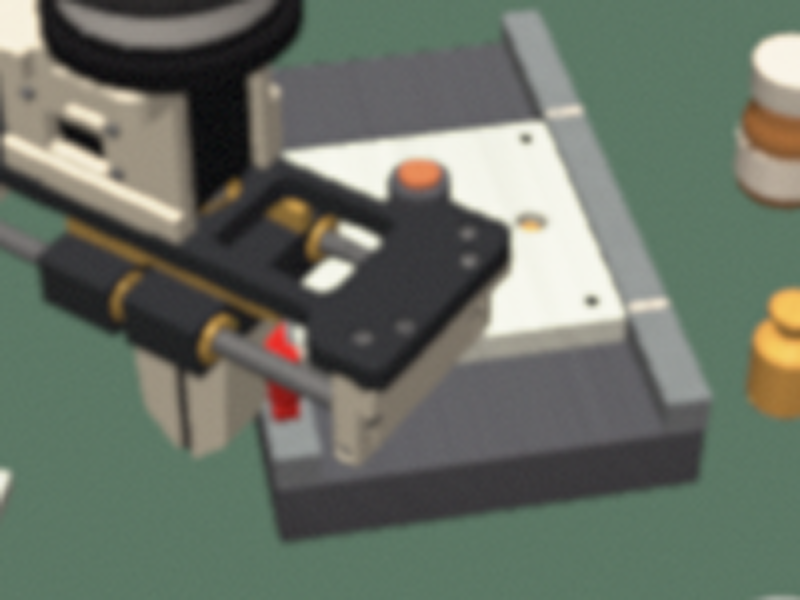

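The fingertips are on the outside of the red knob (285,390) and the plate still sits flat with brass in its hole. Now I sweep the knob round its arc.

Emit:
send_rows([
  {"x":0.04,"y":0,"z":0,"ax":0,"ay":0,"az":0,"jaw":-1},
  {"x":0.06,"y":0.005,"z":0,"ax":0,"ay":0,"az":0,"jaw":-1},
  {"x":0.08,"y":0.02,"z":0,"ax":0,"ay":0,"az":0,"jaw":-1},
  {"x":0.1,"y":0.041,"z":0,"ax":0,"ay":0,"az":0,"jaw":-1},
  {"x":0.124,"y":0.06,"z":0,"ax":0,"ay":0,"az":0,"jaw":-1},
  {"x":0.149,"y":0.076,"z":0,"ax":0,"ay":0,"az":0,"jaw":-1},
  {"x":0.175,"y":0.09,"z":0,"ax":0,"ay":0,"az":0,"jaw":-1},
  {"x":0.203,"y":0.102,"z":0,"ax":0,"ay":0,"az":0,"jaw":-1},
  {"x":0.232,"y":0.11,"z":0,"ax":0,"ay":0,"az":0,"jaw":-1},
  {"x":0.261,"y":0.116,"z":0,"ax":0,"ay":0,"az":0,"jaw":-1},
])

```text
time: 15.35
tool_pos: [519.1, -107.3, 59.7]
tcp_rot: [-3.141, -0.0, 0.463]
contact_force: [-0.1, -1.7, 1.0]
grip_width: 0.3
finger_force: 0.5
```

Emit:
send_rows([
  {"x":0.03,"y":0.002,"z":0,"ax":0,"ay":0,"az":0,"jaw":-1},
  {"x":0.06,"y":0.002,"z":0,"ax":0,"ay":0,"az":0,"jaw":-1},
  {"x":0.09,"y":-0.002,"z":0,"ax":0,"ay":0,"az":0,"jaw":-1},
  {"x":0.119,"y":-0.008,"z":0,"ax":0,"ay":0,"az":0,"jaw":-1},
  {"x":0.148,"y":-0.017,"z":0,"ax":0,"ay":0,"az":0,"jaw":-1},
  {"x":0.175,"y":-0.029,"z":0,"ax":0,"ay":0,"az":0,"jaw":-1},
  {"x":0.201,"y":-0.044,"z":0,"ax":0,"ay":0,"az":0,"jaw":-1},
  {"x":0.22,"y":-0.056,"z":0,"ax":0,"ay":0,"az":0,"jaw":-1},
  {"x":0.23,"y":-0.065,"z":0,"ax":0,"ay":0,"az":0,"jaw":-1},
  {"x":0.235,"y":-0.07,"z":0,"ax":0,"ay":0,"az":0,"jaw":-1},
])

```text
time: 16.6
tool_pos: [554.5, -73.9, 59.7]
tcp_rot: [3.142, 0.0, 0.464]
contact_force: [-1.0, -1.7, -0.9]
grip_width: 0.5
finger_force: 0.3
```

Emit:
send_rows([
  {"x":0.003,"y":-0.003,"z":0,"ax":0,"ay":0,"az":0,"jaw":-1},
  {"x":0.006,"y":-0.006,"z":0,"ax":0,"ay":0,"az":0,"jaw":-1},
  {"x":0.009,"y":-0.009,"z":0,"ax":0,"ay":0,"az":0,"jaw":-1},
  {"x":0.012,"y":-0.012,"z":0,"ax":0,"ay":0,"az":0,"jaw":-1},
  {"x":0.015,"y":-0.015,"z":0,"ax":0,"ay":0,"az":0,"jaw":-1},
  {"x":0.018,"y":-0.018,"z":0,"ax":0,"ay":0,"az":0,"jaw":-1},
  {"x":0.02,"y":-0.02,"z":0,"ax":0,"ay":0,"az":0,"jaw":-1},
  {"x":0.022,"y":-0.022,"z":0,"ax":0,"ay":0,"az":0,"jaw":-1},
  {"x":0.024,"y":-0.024,"z":0,"ax":0,"ay":0,"az":0,"jaw":-1},
  {"x":0.024,"y":-0.024,"z":0,"ax":0,"ay":0,"az":0,"jaw":-1},
])

```text
time: 17.85
tool_pos: [556.1, -69.5, 59.7]
tcp_rot: [3.14, 0.002, 0.463]
contact_force: [-3.6, -9.1, 0.3]
grip_width: 0.2
finger_force: 3.8
```

The force rose to 10 N, so the arm is at its stop. I'll back straight off, lift and check.

Emit:
send_rows([
  {"x":-0.02,"y":0.02,"z":0,"ax":0,"ay":0,"az":0,"jaw":-1},
  {"x":-0.06,"y":0.06,"z":0,"ax":0,"ay":0,"az":0,"jaw":-1},
  {"x":-0.12,"y":0.1,"z":0,"ax":0,"ay":0,"az":0,"jaw":-1},
  {"x":-0.16,"y":0.12,"z":-0.1,"ax":0,"ay":0,"az":0,"jaw":-1},
  {"x":-0.25,"y":0.15,"z":-0.25,"ax":0,"ay":0,"az":0,"jaw":-1},
  {"x":-0.4,"y":0.2,"z":-0.4,"ax":0,"ay":0,"az":0,"jaw":-1},
  {"x":-0.55,"y":0.3,"z":-0.5,"ax":0,"ay":0,"az":0,"jaw":-1},
  {"x":-0.65,"y":0.4,"z":-0.5,"ax":0,"ay":0,"az":0,"jaw":-1},
  {"x":-0.7,"y":0.5,"z":-0.5,"ax":0,"ay":0,"az":0,"jaw":-1},
  {"x":-0.7,"y":0.55,"z":-0.5,"ax":0,"ay":0,"az":0,"jaw":-1},
])

```text
time: 19.1
tool_pos: [480.5, -230.0, 159.5]
tcp_rot: [-3.141, 0.0, 0.462]
contact_force: [-0.2, 0.2, -0.4]
grip_width: 0.4
finger_force: 0.0
```

Run:
```python
from h import *
p,d=bot.capture('top');s,_=bot.capture('side')
q=p.astype(int);q=np.argwhere((q[...,0]>130)&(q[...,1]<95)&(q[...,2]<90))[:,::-1];q=q[(q[:,0]>325)&(q[:,0]<400)&(q[:,1]>230)]
x=np.array([cast('top',k,52)[0][:2] for k in q]);l=cv2.fitLine(x.astype(np.float32),2,0,.01,.01).ravel();print('bar world angle deg',np.degrees(np.arctan2(l[1],l[0])),'fixture',np.degrees(-.322),len(q))
cv2.imwrite('pics/e.png',cv2.hconcat([cv2.resize(p[150:310,235:430,::-1],(400,328),interpolation=2),cv2.resize(s[200:332,270:430,::-1],(397,328),interpolation=2)]))
```

```text
bar world angle deg -18.979767 fixture -18.44924100321251 134
```

View pics/e.png

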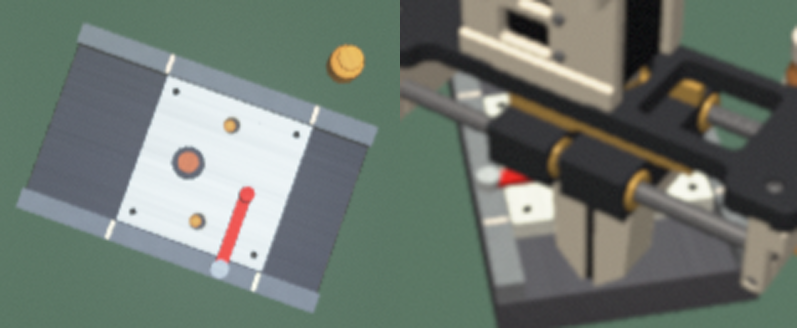

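The plate is seated with a pin in each hole and its ends at the white lines. The bar points straight across the plate, within 0.5° of the fixture's x axis, and the arm is clear. I'm handing in.

```bash
python3 -c "
from plant import bot
print(bot.close_job())"
```

```text
the job is handed in; nothing more can be done
None
```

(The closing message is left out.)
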